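Eject the sample cell and rack it

TASK

Take the finished sample cell out of the cell holder and stand it in the transport rack. The cell sits flush, so first press the holder's black thumb pad down, gently but firmly, until it is hard against its rubber buffer, and keep it pressed there for half a second so that the other end of the rocker lifts the cell; then take the cell by its raised top and stand it gently, fully home, in the rack's empty square pocket. Leave the vial, the meter, the jar and the dish where they are.

Things in the scene. Friction and masses are not known exactly. Their poses are not given: they have to be found in the camera images.
- holder: Fixed cell holder: aluminium base 70 x 170 x 10 mm (x, y, z) with a grey socket block 56 x 56 mm on it, top 65 mm above the table. Origin: centre of the base's underside, z up. Square bore 27 x 27 mm, open at the top, centred at holder (0, +48) mm; the rocker's pivot lies along holder x at (0, 0, 30) mm; the thumb pad is at the -y end.
- press_point (a point): Black ribbed thumb pad on the rocker, 32 x 36 x 5 mm. The point: centre of its top face, where to press; at the start at holder (0, -62, 62) mm, -y end 0.2 rad higher. Pressed, it swings down 18 to 34 mm and 5 to 9 mm towards holder -y. Home = pressed at rest against the buffer with over 6.5 N for 0.4 s (aim at 8 to 14 N, half a second); above 20 N it is damaged.
- ejector (a joint): Rocker angle, rad: 0 = pad up, cell seated; grows as the pad is pressed. Stiff: moves at 2 to 5 N on the pad at 15 mm/s, more when faster; stays where left. A rubber buffer under the pad, its height unmeasured and different every time, stops it somewhere between 0.27 and 0.52; from there the force climbs about 6 N per mm.
- cell: Loose sample cell: plain aluminium block 24 x 24 mm, 47 mm tall, dark band, 40 to 85 g. Origin: centre of its underside, z up. At the start it sits in the bore, underside 18 mm above the table, top level with the block. The pressed rocker lifts it 12 to 23 mm; it stays upright in the bore with up to 3 mm of play, sides along holder x and y (to 0.1 rad).
- rack: Fixed white transport rack 80 x 150 x 40 mm (x, y, z). Origin: centre of its underside. Square pocket at rack (0, -38) mm, its sides along rack x and y; round hole with the vial at rack (0, +42) mm.
- pocket_floor (a point): Centre of the floor of the rack's square pocket, 10 mm above the table. The pocket is 26.5 x 26.5 mm, 30 mm deep, mouth 40 mm above the table with a 2 mm chamfer; a cell that is home stands out 17 mm. The cell is damaged if contact forces between it and the rack add up to over 40 N (side walls included); pushing down with under 12 N is safe.
- vial: Bystander: amber vial with white cap, diameter 22 mm, 60 mm tall, in the rack's round hole (top about 70 mm above the table). Origin: centre of its underside.
- meter: Bystander: black handheld meter 150 x 62 x 30 mm lying on the table. Origin: centre of its underside.
- jar: Bystander: small clear jar with a cap, diameter 56 mm, 75 mm tall. Origin: centre of its underside.
- dish: Bystander: flat glass dish, diameter 76 mm, 14 mm tall. Origin: centre of its underside.
There are look-alikes about, which are no part of the job. There is more than one size of the rack; the one meant has the size given above. There is more than one size of the holder; the job needs the largest.

How it is judged (in metres and radians):
On the way, in this order (a step that is already met when the one before it is completed fails the run):
1. The thumb pad is pressed at rest against its buffer with more than 6.5 N (contact force between the fingers and ejector above 6.5 N and value of joint ejector above 0.24 rad and velocity of joint ejector below 0.06 rad/s), for 0.4 s.
2. The cell is lifted clear out of the holder (z of cell in the frame of holder above 0.066 m), for 0.1 s.
At the end, for the whole second after the job is handed in: The cell stands released and at rest in the rack's square pocket: its underside within 4 mm sideways of the pocket's centre and less than 3 mm above the pocket's floor, upright to 0.08 rad (horizontal distance between cell and pocket_floor below 0.004 m and z of cell in the frame of pocket_floor below 0.003 m and angle between cell's own z axis and vertical below 0.08 rad and linear speed of cell below 0.02 m/s); the robot touches nothing.
It fails at once if The thumb pad is pressed with more than 20 N (contact force between any of the fingers, the arm and ejector above 20 N).
It fails at once if The cell is pushed against the rack with contact forces of more than 40 N in all (contact force between cell and rack above 40 N).
It fails at once if The vial, the meter, the jar or the dish is moved more than 20 mm (distance of any of vial, meter, jar, dish from where it was at the start of the episode above 0.02 m).
It also fails if it takes over 72 s, if anything falls off the work surface, if the arm or the gripper's body presses on something with over 40 N, if the wrist force passes 120 N, or if a joint passes its speed limit or range.

ROBOT

A 7-joint arm with a two-finger parallel gripper is mounted at the origin on the work surface. World frame = base frame: x ahead of the robot, y to its left, z up, the work surface at z = 0. Lengths are in m, angles in degrees, forces in N, time in s.
With the tool pointing down it reaches from about 0.35 to 0.9 m from the base axis. Payload 19.9 kg.
Tool frame: the origin (TCP) lies on the centre line of the jaws, within the pads' length; the fingertips stand 17 mm ahead of it and the grasp point (between the pads) lies 2 mm behind it; z points along the fingers, y is the direction in which the jaws open and shut (so a half turn about z gives the same grasp; the last joint's range is limited). The gripper opens to 94 mm and grips with 3 to 60 N. Pads are 16 mm wide; open, the fingers measure 119 mm over their backs; the gripper's body (75 mm by 177 mm) begins 78 mm behind the grasp point.
Start: joints at [73.826, 23.915, -0.59, 92.452, 0.269, 63.638, -3.037], TCP at [0.149, -0.607, 0.222] pointing down, gripper open.
Joint ranges: [-161.28, 161.28], [-22.2, 115.67], [-73.04, 71.86], [3.21, 147.25], [-68.34, 248.33], [10.77, 114.83], [-161.83, 161.83]. Speed limits (degrees/s): [108.29, 108.29, 136.94, 136.94, 172.46, 172.46, 172.46].

INTERFACE

Orientations are given as [roll, pitch, yaw] about the fixed x, y, z axes, in that order (R = Rz(yaw) Ry(pitch) Rx(roll)).
In Python, from station import r gives the robot as it stands.
- The arm moves only by the tool arm_command, never from a script. Its argument "plan" is a list of rows, each an object of numbers: "rx", "ry", "rz": the turn, a rotation vector about the tool's x, y, z in rad; "dx", "dy", "dz": the shift along the tool's x, y, z in mm; "claw": the finger opening in mm, from 0 to 94. In form: [{"rx": .., "ry": .., "rz": .., "dx": .., "dy": .., "dz": .., "claw": ..}, ...]. A call has exactly 8 rows; each row is the pose to reach, as a shift and turn from the pose commanded when the call began, along the tool's axes at that moment; what a row does not reach only later rows make up. A row lasts 1/8 s, in which the tool goes at most 62.5 mm and 10.7 degrees, less where a joint would pass 70% of its speed; a pose out of reach is approached as far as the arm can. A call with a gripper value outside its range is refused whole. The fingers move at their own pace and stop on an object; "squeeze" is the grip in N (left out, the last holds). Time passes only in rows, so rows that repeat a pose let the fingers close, or fill a call up. It gives the time, the measured TCP pose, the force and the opening at its end, in the units of the state.
- r.state(): the state, without advancing time (a new reading comes with each control period).
- r.get_image(name): name is "scene" or "top" or "wrist"; returns a dict with "color" (384x512x3 uint8, red, green, blue), "fx", "fy", "cx", "cy" (pixels), "eye" and "rotation" of the camera in the world; the wrist camera has in their place "tool_from_camera" (4x4, takes a point from camera to tool coordinates, whose origin is the TCP and whose axes are the flange's). Camera axes: x right, y down, z forward; pixel columns grow to the right and rows downward; lengths in m; the calibration is good to about 2 mm. The wrist camera is an equidistant fisheye: a pixel r from the principal point sees the ray r / f radians off the axis. A picture is of the moment at which its call begins: read the wrist's pose just before it. There is no depth.
- r.hand_in(): hands the job in, once; it reports no verdict.
The state is a dict: "clock": time; "joints": joint angles; "dq": joint speeds; "joint_torque": joint torques, N m; "tcp_pos": TCP position; "ee_rot": TCP orientation; "contact_force": force on the tool from outside, world axes, zero at the start; "wrist_torque": the same for the moment, N m; "opening": finger opening in m.
Only numpy, scipy, OpenCV 4.12 (cv2) and the standard library are available. Lean on these libraries where they do the work, as an engineer would, in place of code of your own. Each camera call takes 0.05 s, during which the arm holds its last target.

## Working session

There is one attempt and no reset: what is moved stays moved. The work goes in short steps, Python scripts to look and compute and a tool call to move; the robot and the scene stay as the last step left them, time stands still between calls to the robot, and variables do not carry over. Pictures are saved under pics/ and viewed, and the job is handed in when it is done.

Besides the shell and the picture viewer there is one more tool, called after "Emit:" as name(argument=value, ...) on one line, values as JSON. arm_command: Moves the arm, as the interface text tells. Its arguments: {"type":"object","properties":{"plan":{"type":"array"},"squeeze":{"type":"number"}},"required":["plan"]}

```bash
ls; mkdir -p pics; python3 - <<'E'
from station import r
import cv2
print(r.state())
for n in ["scene","top","wrist"]:
    im=r.get_image(n)
    cv2.imwrite(f"pics/{n}0.png",im["color"][:,:,::-1])
    print(n,{k:v for k,v in im.items() if k!="color"})
E
```

```text
pics
{'clock': 0.0, 'joints': array([73.82597591, 23.94811196, -0.59120762, 92.48430834,  0.27090686,
       63.63691221, -3.03610333]), 'dq': array([ 0.04170187, -0.08246026, -0.0193741 , -0.0456788 , -0.00983943,
       -0.03340888, -0.00438811]), 'joint_torque': array([-2.42162596e-04, -8.51255965e+01,  6.38377592e-01, -4.25986826e+01,
       -4.88632021e-02,  1.86705025e-02,  8.92615049e-05]), 'tcp_pos': array([ 0.14895319, -0.6066395 ,  0.22183333]), 'ee_rot': array([-1.79932283e+02,  6.21134951e-03,  1.37988255e+01]), 'contact_force': array([ 0.1636337 ,  0.2360944 , -0.59538471]), 'wrist_torque': array([-0.04604871,  0.02590567,  0.01458511]), 'opening': 0.09387060226058992}
scene {'fx': 474.13611028578794, 'fy': 474.13611028578794, 'cx': 254.63717423540515, 'cy': 185.65009979217817, 'eye': array([ 1.29981423, -0.40743888,  0.91918988]), 'rotation': array([-134.2205302 ,    0.68093956,   61.36609829])}
top {'fx': 400.91729844112496, 'fy': 400.91729844112496, 'cx': 257.6807598451177, 'cy': 190.37724249825763, 'eye': array([ 0.4744057 , -0.01204862,  1.19348348]), 'rotation': array([-176.04036679,    1.71331497,  -89.23901596])}
wrist {'fx': 297.3186396354542, 'fy': 297.3186396354542, 'cx': 261.2564430581663, 'cy': 194.3586238429646, 'tool_from_camera': array([[-4.76213427e-04, -9.63709541e-01, -2.66952607e-01,
         7.78155552e-02],
       [ 9.99999833e-01, -3.71471855e-04, -4.42859047e-04,
        -2.09105960e-04],
       [ 3.27622109e-04, -2.66952773e-01,  9.63709557e-01,
        -1.63479931e-01],
       [ 0.00000000e+00,  0.00000000e+00,  0.00000000e+00,
         1.00000000e+00]])}
```

View pics/scene0.png

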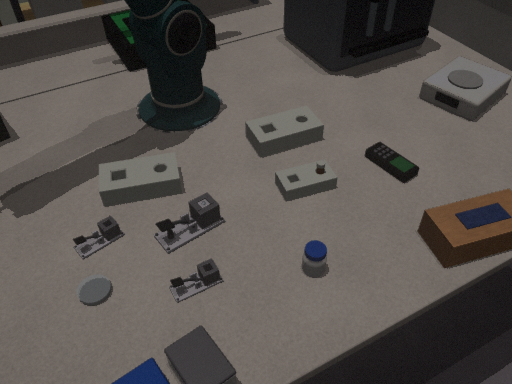

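View pics/top0.png

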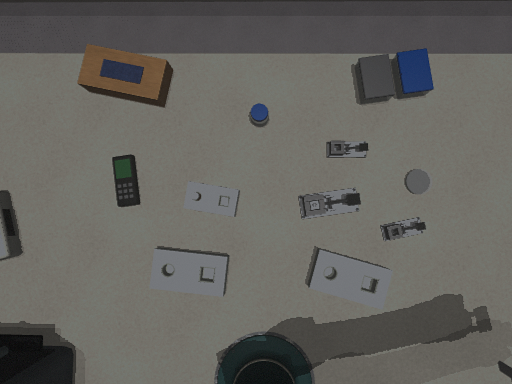

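View pics/wrist0.png

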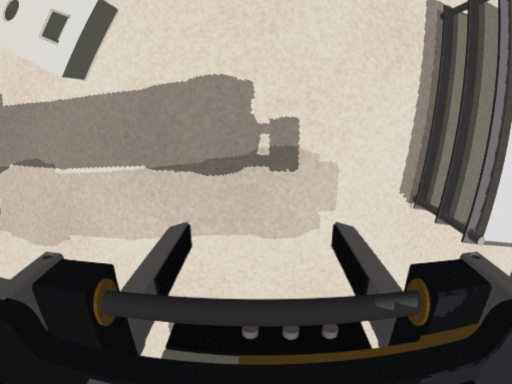

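Racks, top view: (190,271), (348,277) and (212,199). Only (212,199) measures about 53 px ≈ 150 mm, and it has the vial. Holders: (347,149), (403,229) and (330,203); (330,203) is the largest. I'll check both choices in close crops.

```bash
cat > h.py <<'E'
from station import r
import cv2, numpy as np
from scipy.spatial.transform import Rotation as R
def rot(a): return R.from_euler('xyz',a,degrees=True).as_matrix()
def ray(im,u,v,st=None):
    """returns eye, dir"""
    if 'eye' in im:
        d=np.array([(u-im['cx'])/im['fx'],(v-im['cy'])/im['fy'],1.]); return im['eye'],rot(im['rotation'])@d
    x=(u-im['cx'])/im['fx'];y=(v-im['cy'])/im['fy'];t=np.hypot(x,y)
    d=np.array([np.sin(t)*x/max(t,1e-9),np.sin(t)*y/max(t,1e-9),np.cos(t)])
    T=im['tool_from_camera'];Rt=rot(st['ee_rot'])
    return st['tcp_pos']+Rt@T[:3,3],Rt@T[:3,:3]@d
def onz(im,u,v,z,st=None):
    e,d=ray(im,u,v,st);return e+d*(z-e[2])/d[2]
def proj(im,P,st=None):
    P=np.asarray(P,float)
    if 'eye' in im:
        c=rot(im['rotation']).T@(P-im['eye']);return im['cx']+im['fx']*c[0]/c[2],im['cy']+im['fy']*c[1]/c[2]
    T=im['tool_from_camera'];c=rot(st['ee_rot']).T@(P-st['tcp_pos']);c=T[:3,:3].T@(c-T[:3,3])
    n=np.hypot(c[0],c[1]);t=np.arctan2(n,c[2]);return im['cx']+im['fx']*t*c[0]/n,im['cy']+im['fy']*t*c[1]/n
def crop(im,x0,y0,w,h,k,name):
    c=im['color'][y0:y0+h,x0:x0+w,::-1];cv2.imwrite('pics/'+name,cv2.resize(c,None,fx=k,fy=k,interpolation=cv2.INTER_CUBIC))
E
python3 - <<'E'
from h import *
im=r.get_image('top')
crop(im,290,180,80,45,9,'holder_top.png');crop(im,175,175,75,50,9,'rack_top.png')
s=r.get_image('scene')
crop(s,145,185,85,70,9,'holder_sc.png')
E
```

```text
(no output)
```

View pics/holder_top.png

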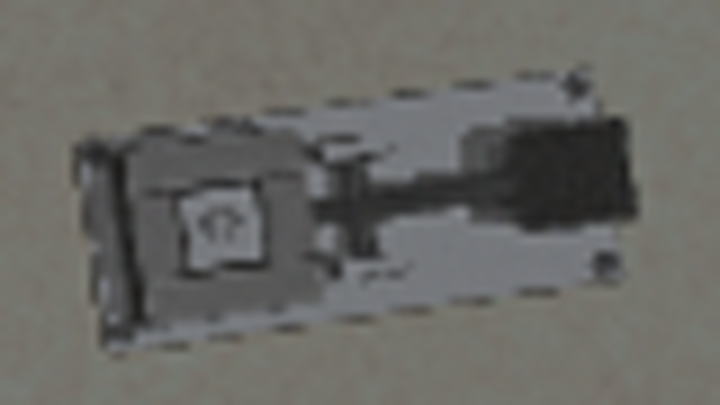

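View pics/rack_top.png

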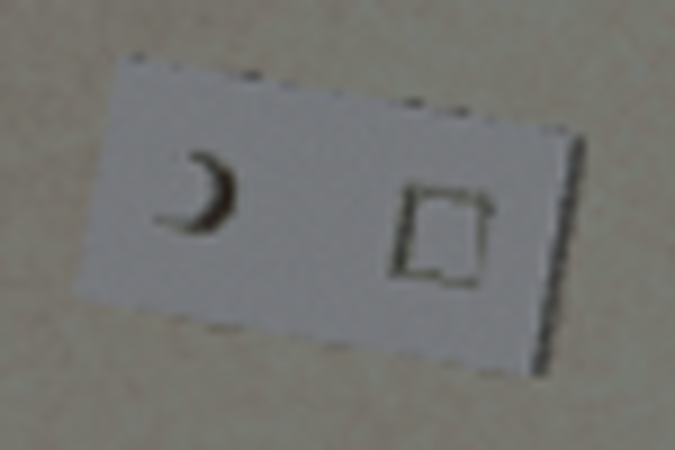

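View pics/holder_sc.png

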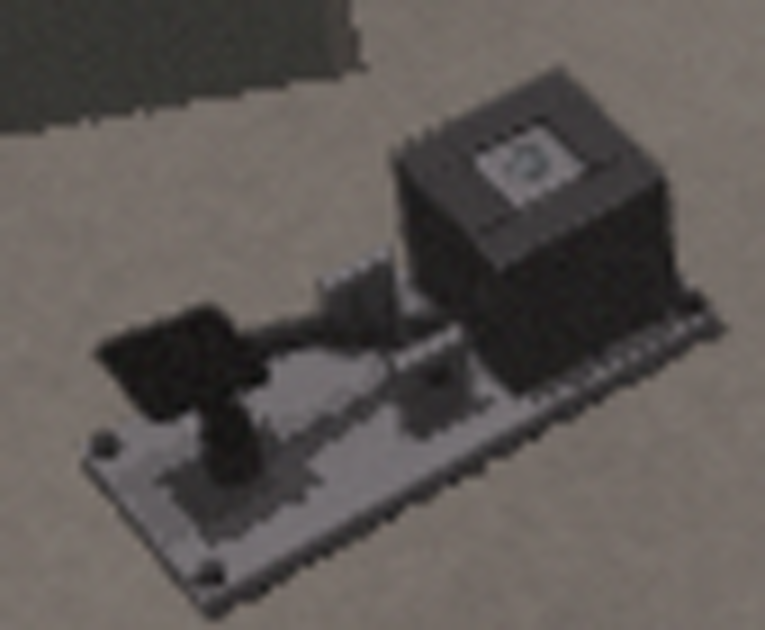

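Both crops confirm the choice. The holder shows the cell at crop (222,227) and the pad at (570,170). The rack shows the pocket at crop (440,237) and the vial at (197,195).

```bash
python3 - <<'E'
from h import *
t=r.get_image('top');s=r.get_image('scene')
def T(u,v,z): return onz(t,290+(u-4)/9,180+(v-4)/9,z)
def K(u,v,z): return onz(t,175+(u-4)/9,175+(v-4)/9,z)
def S(u,v,z): return onz(s,145+(u-4)/9,185+(v-4)/9,z)
p=lambda n,x:print(n,np.round(x[:2]*1000,1))
p('cell top',T(222,227,.065));p('cell scene',S(530,165,.065))
p('pad top',T(570,170,.062));p('pad scene',S(185,360,.062))
for c in [(590,68),(625,278),(105,348)]: p('base',T(*c,.01))
for c in [(85,455),(205,612),(722,320)]: p('base sc',S(*c,.01))
for c in [(125,60),(580,135),(540,375),(78,295)]: p('rack',K(*c,.04))
for c in [(407,187),(493,200),(478,285),(393,275)]: p('pocket',K(*c,.04))
p('meter',onz(t,126,181,.03));p('jar',onz(t,259,113,.075));p('dish',onz(t,418,181,.014))
E
```

```text
cell top [ 513.4 -136.4]
cell scene [ 516.  -136.6]
pad top [ 532.6 -244.8]
pad scene [ 534.  -245.5]
base [ 568.7 -262. ]
base [ 500.3 -273.1]
base [ 475.4 -104.6]
base sc [ 506.8 -272.5]
base sc [ 574.3 -263.2]
base sc [548.2 -96.5]
rack [578.2 225.1]
rack [555.6  77.5]
rack [478.5  89.1]
rack [502.2 238.3]
pocket [538.2 132.9]
pocket [534.4 105.2]
pocket [507.  109.5]
pocket [509.9 136.9]
meter [577.8 412. ]
jar [771.3  21.6]
dish [ 588.3 -443.6]
```

Emit:
arm_command(plan=[{"dx": 50, "dy": -38, "dz": -4, "rz": 0.01, "claw": 0}, {"dx": 105, "dy": -80, "dz": -8, "rz": 0.02, "claw": 0}, {"dx": 160, "dy": -122, "dz": -12, "rz": 0.03, "claw": 0}, {"dx": 215, "dy": -164, "dz": -16, "rz": 0.04, "claw": 0}, {"dx": 270, "dy": -206, "dz": -20, "rz": 0.055, "claw": 0}, {"dx": 325, "dy": -248, "dz": -25, "rz": 0.07, "claw": 0}, {"dx": 375, "dy": -287, "dz": -28, "rz": 0.08, "claw": 0}, {"dx": 420, "dy": -321, "dz": -28, "rz": 0.084, "claw": 0}], squeeze=10)

```text
$.plan[0]: bad value
```

Emit:
arm_command(plan=[{"rx": 0, "ry": 0, "rz": 0.01, "dx": 50, "dy": -38, "dz": -4, "claw": 0}, {"rx": 0, "ry": 0, "rz": 0.02, "dx": 105, "dy": -80, "dz": -8, "claw": 0}, {"rx": 0, "ry": 0, "rz": 0.03, "dx": 160, "dy": -122, "dz": -12, "claw": 0}, {"rx": 0, "ry": 0, "rz": 0.04, "dx": 215, "dy": -164, "dz": -16, "claw": 0}, {"rx": 0, "ry": 0, "rz": 0.055, "dx": 270, "dy": -206, "dz": -20, "claw": 0}, {"rx": 0, "ry": 0, "rz": 0.07, "dx": 325, "dy": -248, "dz": -25, "claw": 0}, {"rx": 0, "ry": 0, "rz": 0.08, "dx": 375, "dy": -287, "dz": -28, "claw": 0}, {"rx": 0, "ry": 0, "rz": 0.084, "dx": 420, "dy": -321, "dz": -28, "claw": 0}], squeeze=10)

```text
clock: 1.35
tcp_pos: [0.463, -0.2163, 0.2503]
ee_rot: [180.0, -0.0, 9.0]
contact_force: [1.8, -0.5, 0.0]
opening: 0.0172
```

```bash
python3 - <<'E'
from h import *
st=r.state();im=r.get_image('wrist');st2=r.state();print(st['tcp_pos'],st2['tcp_pos'],st2['ee_rot'],st2['dq'])
st=r.state();im=r.get_image('wrist')
cv2.imwrite('pics/w1.png',im['color'][:,:,::-1])
for P in [(.5147,-.1365,.065),(.5333,-.2453,.062)]: print(proj(im,P,st))
E
```

```text
[ 0.46297293 -0.21630473  0.25030734] [ 0.46741865 -0.20913374  0.2504959 ] [-1.79920700e+02 -1.57018382e-01  9.40167573e+00] [ 3.20255575 -0.95078573  1.51404022  1.43128729 -1.39293882 -0.63949285
 10.94625027]
(np.float64(207.60064812833403), np.float64(131.55535469394798))
(np.float64(301.0044584033378), np.float64(130.59237006697535))
```

View pics/w1.png

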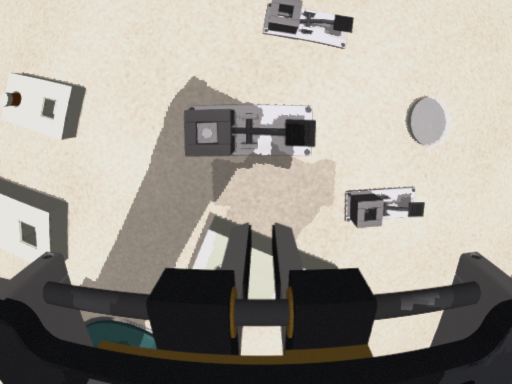

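```bash
python3 - <<'E'
from h import *
for i in range(2):
    st=r.state();im=r.get_image('wrist')
print(st['tcp_pos'],st['ee_rot'],st['opening'],st['contact_force'],st['clock'])
crop(im,150,80,190,100,4,'w2.png')
for P in [(.5147,-.1365,.065),(.5333,-.2453,.062)]: print(proj(im,P,st))
E
```

```text
[ 0.46348657 -0.21527251  0.24992351] [-1.79971663e+02 -3.27132970e-02  9.27674848e+00] 0.005364993743765818 [-0.17514281  0.09504005 -0.40694186] 1.5
(np.float64(202.64611762323432), np.float64(127.40895923522096))
(np.float64(296.3435213928449), np.float64(126.01559674571564))
```

View pics/w2.png

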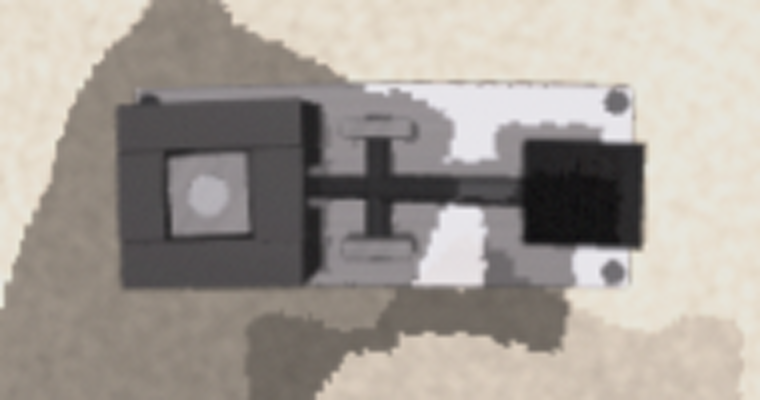

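Emit:
arm_command(plan=[{"rx": 0, "ry": 0, "rz": 0, "dx": 16, "dy": 10, "dz": 10, "claw": 0}, {"rx": 0, "ry": 0, "rz": 0, "dx": 32, "dy": 20, "dz": 35, "claw": 0}, {"rx": 0, "ry": 0, "rz": 0, "dx": 48, "dy": 30, "dz": 65, "claw": 0}, {"rx": 0, "ry": 0, "rz": 0, "dx": 60, "dy": 40, "dz": 95, "claw": 0}, {"rx": 0, "ry": 0, "rz": 0, "dx": 63, "dy": 40, "dz": 125, "claw": 0}, {"rx": 0, "ry": 0, "rz": 0, "dx": 63, "dy": 40, "dz": 148, "claw": 0}, {"rx": 0, "ry": 0, "rz": 0, "dx": 63, "dy": 40, "dz": 160, "claw": 0}, {"rx": 0, "ry": 0, "rz": 0, "dx": 63, "dy": 40, "dz": 160, "claw": 0}])

```text
clock: 2.55
tcp_pos: [0.5297, -0.2483, 0.0895]
ee_rot: [-180.0, 0.1, 8.9]
contact_force: [-0.3, -0.3, 0.1]
opening: 0.0004
```

```bash
python3 - <<'E'
from h import *
st=r.state();im=r.get_image('wrist');cv2.imwrite('pics/w3.png',im['color'][:,:,::-1])
st=r.state();print(st['tcp_pos'],st['ee_rot'],st['opening'],st['contact_force'],st['clock'])
E
```

```text
[ 0.53027284 -0.24823589  0.09028813] [ 1.79985506e+02 -3.69508545e-03  8.94401437e+00] 0.00045805970745272154 [0.23258252 0.4965397  0.52492714] 2.6
```

View pics/w3.png

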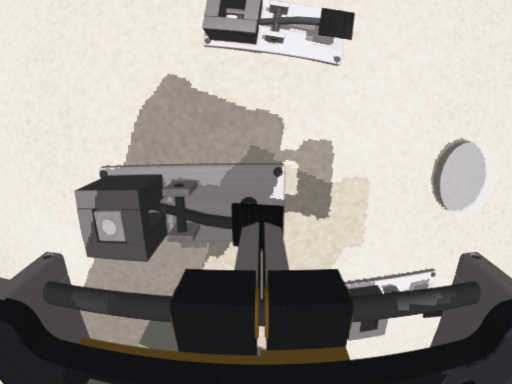

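Emit:
arm_command(plan=[{"rx": 0, "ry": 0, "rz": 0, "dx": 0, "dy": 0, "dz": 3, "claw": 0}, {"rx": 0, "ry": 0, "rz": 0, "dx": 0, "dy": 0, "dz": 6, "claw": 0}, {"rx": 0, "ry": 0, "rz": 0, "dx": 0, "dy": 0, "dz": 7.5, "claw": 0}, {"rx": 0, "ry": 0, "rz": 0, "dx": 0, "dy": 0, "dz": 9, "claw": 0}, {"rx": 0, "ry": 0, "rz": 0, "dx": 0, "dy": 0.5, "dz": 10.5, "claw": 0}, {"rx": 0, "ry": 0, "rz": 0, "dx": 0, "dy": 1, "dz": 12, "claw": 0}, {"rx": 0, "ry": 0, "rz": 0, "dx": 0, "dy": 1.5, "dz": 13.5, "claw": 0}, {"rx": 0, "ry": 0, "rz": 0, "dx": 0, "dy": 2, "dz": 15, "claw": 0}])

```text
clock: 3.6
tcp_pos: [0.5308, -0.25, 0.0749]
ee_rot: [180.0, -0.0, 9.0]
contact_force: [-0.6, -1.9, 3.7]
opening: 0.0008
```

Emit:
arm_command(plan=[{"rx": 0, "ry": 0, "rz": 0, "dx": 0, "dy": 0.5, "dz": 1.5, "claw": 0}, {"rx": 0, "ry": 0, "rz": 0, "dx": 0, "dy": 1, "dz": 3, "claw": 0}, {"rx": 0, "ry": 0, "rz": 0, "dx": 0, "dy": 1.5, "dz": 4.5, "claw": 0}, {"rx": 0, "ry": 0, "rz": 0, "dx": 0, "dy": 1.8, "dz": 6, "claw": 0}, {"rx": 0, "ry": 0, "rz": 0, "dx": 0, "dy": 2.2, "dz": 7.5, "claw": 0}, {"rx": 0, "ry": 0, "rz": 0, "dx": 0, "dy": 2.6, "dz": 9, "claw": 0}, {"rx": 0, "ry": 0, "rz": 0, "dx": 0, "dy": 3, "dz": 10.3, "claw": 0}, {"rx": 0, "ry": 0, "rz": 0, "dx": 0, "dy": 3, "dz": 11, "claw": 0}])

```text
clock: 4.6
tcp_pos: [0.5311, -0.2525, 0.0637]
ee_rot: [-180.0, 0.0, 9.0]
contact_force: [1.1, -2.9, 3.8]
opening: 0.0004
```

Emit:
arm_command(plan=[{"rx": 0, "ry": 0, "rz": 0, "dx": 0, "dy": 0, "dz": 0.5, "claw": 0}, {"rx": 0, "ry": 0, "rz": 0, "dx": 0, "dy": 0, "dz": 1, "claw": 0}, {"rx": 0, "ry": 0, "rz": 0, "dx": 0, "dy": 0.1, "dz": 1.4, "claw": 0}, {"rx": 0, "ry": 0, "rz": 0, "dx": 0, "dy": 0.2, "dz": 1.8, "claw": 0}, {"rx": 0, "ry": 0, "rz": 0, "dx": 0, "dy": 0.2, "dz": 1.8, "claw": 0}, {"rx": 0, "ry": 0, "rz": 0, "dx": 0, "dy": 0.2, "dz": 1.8, "claw": 0}, {"rx": 0, "ry": 0, "rz": 0, "dx": 0, "dy": 0.2, "dz": 1.8, "claw": 0}, {"rx": 0, "ry": 0, "rz": 0, "dx": 0, "dy": 0.2, "dz": 1.8, "claw": 0}])

```text
clock: 5.6
tcp_pos: [0.5312, -0.2526, 0.0619]
ee_rot: [-180.0, 0.0, 9.0]
contact_force: [0.3, -1.2, 2.0]
opening: 0.0005
```

Emit:
arm_command(plan=[{"rx": 0, "ry": 0, "rz": 0, "dx": 0, "dy": 0, "dz": 0.3, "claw": 0}, {"rx": 0, "ry": 0, "rz": 0, "dx": 0, "dy": 0, "dz": 0.6, "claw": 0}, {"rx": 0, "ry": 0, "rz": 0, "dx": 0, "dy": 0.1, "dz": 0.9, "claw": 0}, {"rx": 0, "ry": 0, "rz": 0, "dx": 0, "dy": 0.2, "dz": 1.2, "claw": 0}, {"rx": 0, "ry": 0, "rz": 0, "dx": 0, "dy": 0.2, "dz": 1.5, "claw": 0}, {"rx": 0, "ry": 0, "rz": 0, "dx": 0, "dy": 0.2, "dz": 1.8, "claw": 0}, {"rx": 0, "ry": 0, "rz": 0, "dx": 0, "dy": 0.2, "dz": 2, "claw": 0}, {"rx": 0, "ry": 0, "rz": 0, "dx": 0, "dy": 0.2, "dz": 2, "claw": 0}])

```text
clock: 6.6
tcp_pos: [0.5312, -0.253, 0.06]
ee_rot: [-180.0, 0.0, 9.0]
contact_force: [0.2, -1.4, 4.5]
opening: 0.0007
```

Emit:
arm_command(plan=[{"rx": 0, "ry": 0, "rz": 0, "dx": 0, "dy": 0, "dz": 0.4, "claw": 0}, {"rx": 0, "ry": 0, "rz": 0, "dx": 0, "dy": 0, "dz": 0.8, "claw": 0}, {"rx": 0, "ry": 0, "rz": 0, "dx": 0, "dy": 0, "dz": 1.2, "claw": 0}, {"rx": 0, "ry": 0, "rz": 0, "dx": 0, "dy": 0, "dz": 1.2, "claw": 0}, {"rx": 0, "ry": 0, "rz": 0, "dx": 0, "dy": 0, "dz": 1.2, "claw": 0}, {"rx": 0, "ry": 0, "rz": 0, "dx": 0, "dy": 0, "dz": 1.2, "claw": 0}, {"rx": 0, "ry": 0, "rz": 0, "dx": 0, "dy": 0, "dz": 1.2, "claw": 0}, {"rx": 0, "ry": 0, "rz": 0, "dx": 0, "dy": 0, "dz": 1.2, "claw": 0}])

```text
clock: 7.6
tcp_pos: [0.5313, -0.2531, 0.059]
ee_rot: [180.0, -0.0, 9.0]
contact_force: [-0.0, -2.3, 6.7]
opening: 0.0004
```

Emit:
arm_command(plan=[{"rx": 0, "ry": 0, "rz": 0, "dx": 0, "dy": 0, "dz": 0.4, "claw": 0}, {"rx": 0, "ry": 0, "rz": 0, "dx": 0, "dy": 0, "dz": 0.8, "claw": 0}, {"rx": 0, "ry": 0, "rz": 0, "dx": 0, "dy": 0, "dz": 0.8, "claw": 0}, {"rx": 0, "ry": 0, "rz": 0, "dx": 0, "dy": 0, "dz": 0.8, "claw": 0}, {"rx": 0, "ry": 0, "rz": 0, "dx": 0, "dy": 0, "dz": 0.8, "claw": 0}, {"rx": 0, "ry": 0, "rz": 0, "dx": 0, "dy": 0, "dz": 0.8, "claw": 0}, {"rx": 0, "ry": 0, "rz": 0, "dx": 0, "dy": 0, "dz": 0.8, "claw": 0}, {"rx": 0, "ry": 0, "rz": 0, "dx": 0, "dy": 0, "dz": 0.8, "claw": 0}])

```text
clock: 8.6
tcp_pos: [0.5313, -0.2532, 0.0583]
ee_rot: [180.0, -0.0, 9.0]
contact_force: [-1.9, -2.7, 8.1]
opening: 0.0003
```

```bash
python3 - <<'E'
from h import *
im=r.get_image('wrist');crop(im,60,140,260,140,3,'w4.png')
st=r.state();print(st['tcp_pos'],st['contact_force'],st['clock'])
im=r.get_image('scene');crop(im,145,170,100,80,8,'s4.png')
st=r.state();print(st['tcp_pos'],st['contact_force'],st['clock'])
E
```

```text
[ 0.53134863 -0.25323731  0.05836398] [-1.79610525 -1.89431771  8.82691267] 8.65
[ 0.53136724 -0.25323582  0.0583612 ] [-1.45473937 -2.03566759  9.72629669] 8.7
```

View pics/w4.png

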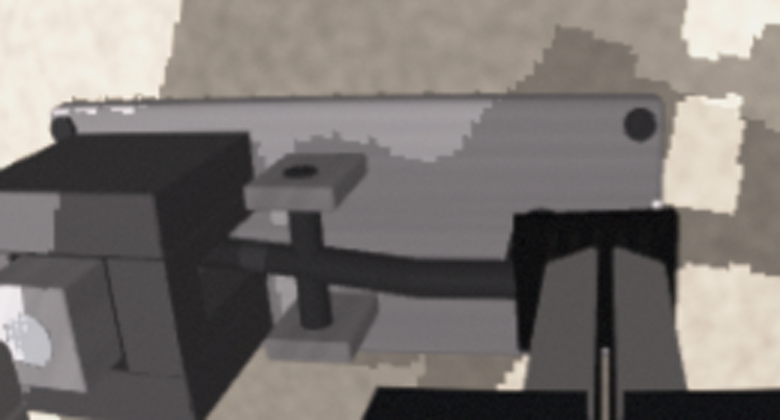

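View pics/s4.png

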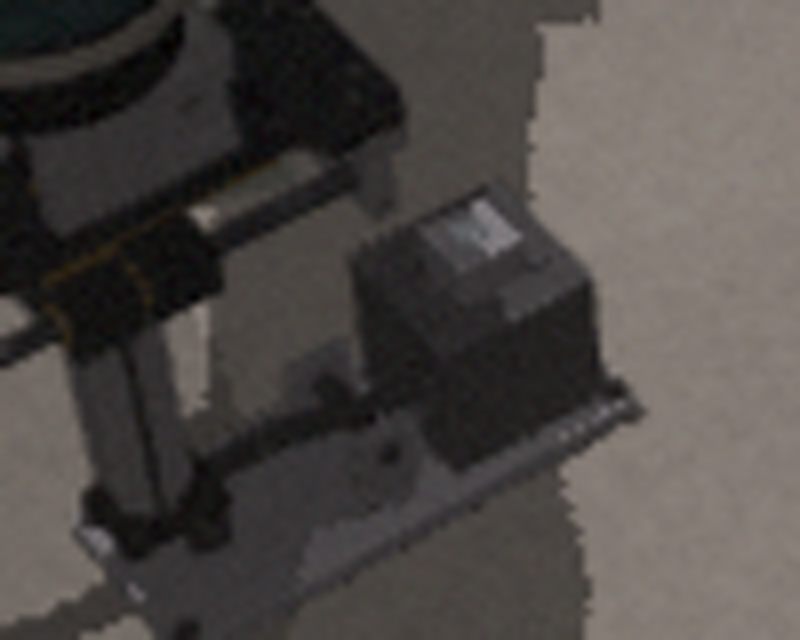

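The cell is raised: it shows at the left edge of the wrist crop and at scene crop (470,235). The force is about 9 N. I'll press slightly more and hold for a second.

Emit:
arm_command(plan=[{"rx": 0, "ry": 0, "rz": 0, "dx": 0, "dy": 0, "dz": 0.3, "claw": 0}, {"rx": 0, "ry": 0, "rz": 0, "dx": 0, "dy": 0, "dz": 0.5, "claw": 0}, {"rx": 0, "ry": 0, "rz": 0, "dx": 0, "dy": 0, "dz": 0.5, "claw": 0}, {"rx": 0, "ry": 0, "rz": 0, "dx": 0, "dy": 0, "dz": 0.5, "claw": 0}, {"rx": 0, "ry": 0, "rz": 0, "dx": 0, "dy": 0, "dz": 0.5, "claw": 0}, {"rx": 0, "ry": 0, "rz": 0, "dx": 0, "dy": 0, "dz": 0.5, "claw": 0}, {"rx": 0, "ry": 0, "rz": 0, "dx": 0, "dy": 0, "dz": 0.5, "claw": 0}, {"rx": 0, "ry": 0, "rz": 0, "dx": 0, "dy": 0, "dz": 0.5, "claw": 0}])

```text
clock: 9.7
tcp_pos: [0.5314, -0.2533, 0.058]
ee_rot: [180.0, -0.0, 9.0]
contact_force: [-2.9, -2.4, 11.7]
opening: 0.0007
```

Emit:
arm_command(plan=[{"rx": 0, "ry": 0, "rz": 0, "dx": 0, "dy": 0, "dz": -10, "claw": 0}, {"rx": 0, "ry": 0, "rz": 0, "dx": 0, "dy": 0, "dz": -40, "claw": 0}, {"rx": 0, "ry": 0, "rz": 0, "dx": -5, "dy": 0, "dz": -75, "claw": 0}, {"rx": 0, "ry": 0, "rz": 0, "dx": -20, "dy": -30, "dz": -105, "claw": 50}, {"rx": 0, "ry": 0, "rz": 0, "dx": -35, "dy": -65, "dz": -115, "claw": 70}, {"rx": 0, "ry": 0, "rz": 0, "dx": -44, "dy": -98, "dz": -115, "claw": 70}, {"rx": 0, "ry": 0, "rz": 0, "dx": -44, "dy": -111, "dz": -115, "claw": 70}, {"rx": 0, "ry": 0, "rz": 0, "dx": -44, "dy": -111, "dz": -115, "claw": 70}])

```text
clock: 10.7
tcp_pos: [0.4707, -0.1498, 0.1727]
ee_rot: [-180.0, -0.0, 9.0]
contact_force: [0.0, -0.4, 0.5]
opening: 0.0467
```

```bash
python3 - <<'E'
from h import *
r.get_image('wrist')
st=r.state();im=r.get_image('wrist');print(st['tcp_pos'],st['ee_rot'],st['opening'],st['contact_force'],st['clock'])
cv2.imwrite('pics/w5.png',im['color'][:,:,::-1])
x,y=map(int,proj(im,(.515,-.137,.08),st));print(x,y)
crop(im,x-70,y-50,140,100,5,'w5c.png');print('crop0',x-70,y-50)
E
```

```text
[ 0.47075566 -0.15057178  0.17259661] [-1.79998023e+02 -7.73567764e-04  8.99218456e+00] 0.05079321289712553 [ 0.17137823 -1.08984862  0.50537973] 10.75
254 150
crop0 184 100
```

View pics/w5c.png

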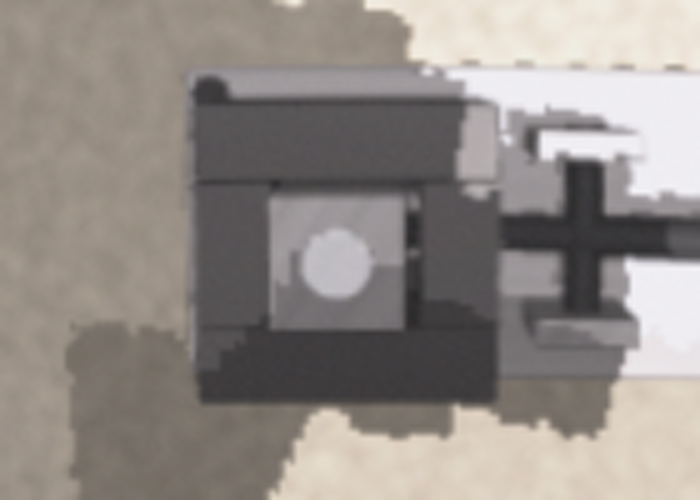

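View pics/w5.png

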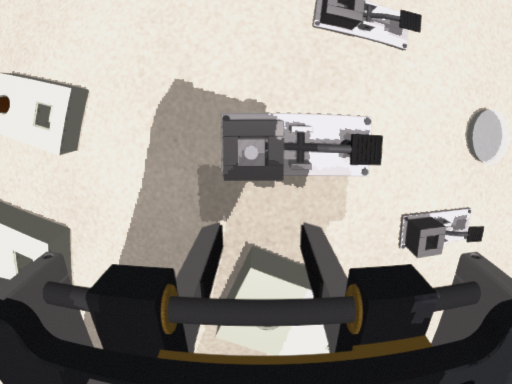

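```bash
python3 - <<'E'
from h import *
im=r.get_image('scene');crop(im,175,180,60,50,13,'s5.png')
st=r.state();w=r.get_image('wrist');print(st['tcp_pos'],st['clock'],st['opening']);crop(w,215,105,80,80,9,'w6c.png')
for z in (.065,.075,.08,.085): 
  p=onz(w,184+336.5/5-.4,100+262/5-.4,z,st);print(z,p,proj(im,p))
E
```

```text
[ 0.47068643 -0.1510525   0.17236629] 10.85 0.058887962295770244
0.065 [ 0.51163547 -0.13467011  0.065     ] (np.float64(203.42453907635146), np.float64(201.5057635300616))
0.075 [ 0.51296149 -0.13482261  0.075     ] (np.float64(203.2367480951743), np.float64(199.07367960705858))
0.08 [ 0.51362449 -0.13489886  0.08      ] (np.float64(203.1419095245347), np.float64(197.84542380112325))
0.085 [ 0.5142875  -0.13497511  0.085     ] (np.float64(203.04643378581443), np.float64(196.6089160214476))
```

View pics/s5.png

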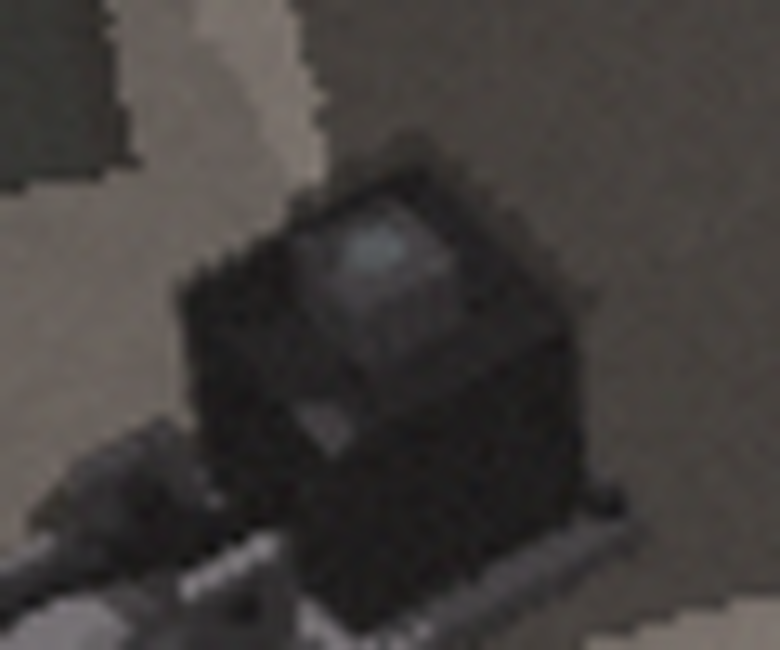

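View pics/w6c.png

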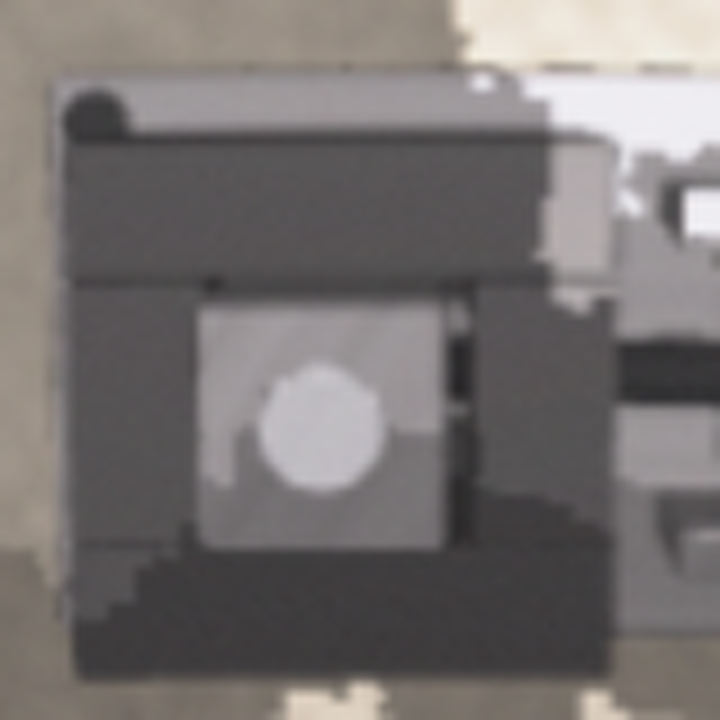

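Emit:
arm_command(plan=[{"rx": 0, "ry": 0, "rz": 0, "dx": 22, "dy": -4, "dz": 0, "claw": 70}, {"rx": 0, "ry": 0, "rz": 0, "dx": 45, "dy": -9, "dz": 15, "claw": 70}, {"rx": 0, "ry": 0, "rz": 0, "dx": 45, "dy": -9, "dz": 35, "claw": 70}, {"rx": 0, "ry": 0, "rz": 0, "dx": 45, "dy": -9, "dz": 55, "claw": 70}, {"rx": 0, "ry": 0, "rz": 0, "dx": 45, "dy": -9, "dz": 70, "claw": 70}, {"rx": 0, "ry": 0, "rz": 0, "dx": 45, "dy": -9, "dz": 80, "claw": 70}, {"rx": 0, "ry": 0, "rz": 0, "dx": 45, "dy": -9, "dz": 85, "claw": 70}, {"rx": 0, "ry": 0, "rz": 0, "dx": 45, "dy": -9, "dz": 85, "claw": 70}])

```text
clock: 11.9
tcp_pos: [0.5135, -0.1343, 0.0876]
ee_rot: [-180.0, 0.0, 9.0]
contact_force: [-0.4, 0.1, 0.4]
opening: 0.0701
```

```bash
python3 - <<'E'
from h import *
st=r.state();im=r.get_image('wrist');print(st['tcp_pos'],st['ee_rot'],st['opening'],st['contact_force'],st['clock'])
crop(im,150,140,240,130,3,'w7.png');print(proj(im,(.5136,-.135,.08),st))
E
```

```text
[ 0.51354433 -0.13430751  0.08755736] [-1.79995458e+02  1.90377858e-03  8.98176397e+00] 0.07008956912761051 [-0.38340309  0.10745766  0.36937988] 11.9
(np.float64(262.8430278634507), np.float64(241.00361567579347))
```

View pics/w7.png

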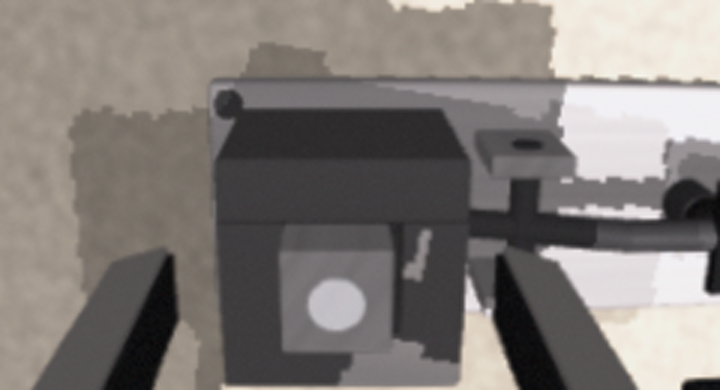

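The cell's dot is at (262,241), as predicted, and it is centred between the jaws. Closing.

Emit:
arm_command(plan=[{"rx": 0, "ry": 0, "rz": 0, "dx": 0, "dy": 0, "dz": 0, "claw": 40}, {"rx": 0, "ry": 0, "rz": 0, "dx": 0, "dy": 0, "dz": 0, "claw": 30}, {"rx": 0, "ry": 0, "rz": 0, "dx": 0, "dy": 0, "dz": 0, "claw": 24}, {"rx": 0, "ry": 0, "rz": 0, "dx": 0, "dy": 0, "dz": 0, "claw": 18}, {"rx": 0, "ry": 0, "rz": 0, "dx": 0, "dy": 0, "dz": 0, "claw": 10}, {"rx": 0, "ry": 0, "rz": 0, "dx": 0, "dy": 0, "dz": 0, "claw": 5}, {"rx": 0, "ry": 0, "rz": 0, "dx": 0, "dy": 0, "dz": 0, "claw": 5}, {"rx": 0, "ry": 0, "rz": 0, "dx": 0, "dy": 0, "dz": 0, "claw": 5}], squeeze=15)

```text
clock: 12.95
tcp_pos: [0.5135, -0.1345, 0.0876]
ee_rot: [180.0, -0.0, 9.0]
contact_force: [-0.1, -2.6, 1.4]
opening: 0.0235
```

Emit:
arm_command(plan=[{"rx": 0, "ry": 0, "rz": 0, "dx": 0, "dy": 0, "dz": -6, "claw": 5}, {"rx": 0, "ry": 0, "rz": 0, "dx": 0, "dy": 0, "dz": -14, "claw": 5}, {"rx": 0, "ry": 0, "rz": 0, "dx": 0, "dy": 0, "dz": -24, "claw": 5}, {"rx": 0, "ry": 0, "rz": 0, "dx": 0, "dy": 0, "dz": -38, "claw": 5}, {"rx": 0, "ry": 0, "rz": 0, "dx": 0, "dy": 0, "dz": -55, "claw": 5}, {"rx": 0, "ry": 0, "rz": 0, "dx": 0, "dy": 0, "dz": -75, "claw": 5}, {"rx": 0, "ry": 0, "rz": 0, "dx": 0, "dy": 0, "dz": -92, "claw": 5}, {"rx": 0, "ry": 0, "rz": 0, "dx": 0, "dy": 0, "dz": -100, "claw": 5}])

```text
clock: 13.95
tcp_pos: [0.5138, -0.1342, 0.1889]
ee_rot: [180.0, -0.1, 9.0]
contact_force: [-0.0, 0.9, -1.8]
opening: 0.024
```

```bash
python3 - <<'E'
from h import *
r.get_image('wrist');st=r.state();im=r.get_image('wrist');print(st['tcp_pos'],st['ee_rot'],st['opening'],st['contact_force'],st['clock'])
cv2.imwrite('pics/w8.png',im['color'][:,:,::-1])
im=r.get_image('top');crop(im,175,175,75,50,9,'t8.png')
E
```

```text
[ 0.51397611 -0.13426699  0.18925897] [ 1.79963001e+02 -8.73922912e-02  8.99085311e+00] 0.024083180714691458 [1.33312477 0.02214827 0.78844544] 14.0
```

View pics/w8.png

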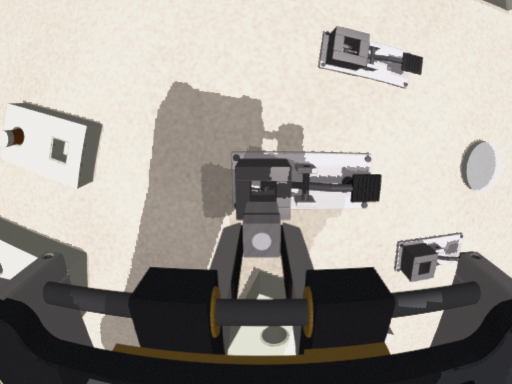

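The cell is held, with its dot at (262,235), and the bore is empty. Next I'll carry it to a viewing pose short of the pocket.

Emit:
arm_command(plan=[{"rx": 0, "ry": 0, "rz": 0.02, "dx": -1, "dy": -20, "dz": -4, "claw": 5}, {"rx": 0, "ry": 0, "rz": 0.07, "dx": -3, "dy": -60, "dz": -10, "claw": 5}, {"rx": 0, "ry": 0, "rz": 0.13, "dx": -5, "dy": -105, "dz": -10, "claw": 5}, {"rx": 0, "ry": 0, "rz": 0.19, "dx": -8, "dy": -150, "dz": -10, "claw": 5}, {"rx": 0, "ry": 0, "rz": 0.25, "dx": -10, "dy": -195, "dz": -10, "claw": 5}, {"rx": 0, "ry": 0, "rz": 0.29, "dx": -12, "dy": -230, "dz": -10, "claw": 5}, {"rx": 0, "ry": 0, "rz": 0.31, "dx": -14, "dy": -252, "dz": -10, "claw": 5}, {"rx": 0, "ry": 0, "rz": 0.311, "dx": -14, "dy": -259, "dz": -10, "claw": 5}])

```text
clock: 15.1
tcp_pos: [0.4586, 0.1203, 0.197]
ee_rot: [180.0, 0.1, -8.7]
contact_force: [0.4, -0.4, -0.4]
opening: 0.0241
```

```bash
python3 - <<'E'
from h import *
r.get_image('wrist');r.get_image('wrist');r.get_image('wrist');st=r.state();im=r.get_image('wrist');print(st['tcp_pos'],st['ee_rot'],st['opening'],st['contact_force'],st['clock'])
cv2.imwrite('pics/w9.png',im['color'][:,:,::-1])
x,y=map(int,proj(im,(.5224,.1211,.04),st));print(x,y)
crop(im,x-40,y-40,80,80,7,'w9c.png');crop(im,200,180,130,90,6,'w9g.png')
E
```

```text
[0.45926969 0.11872583 0.19718921] [ 1.79987239e+02  3.65333570e-02 -8.83150957e+00] 0.02406975651468246 [ 0.26887945 -0.21739972 -1.06036858] 15.25
250 128
```

View pics/w9.png

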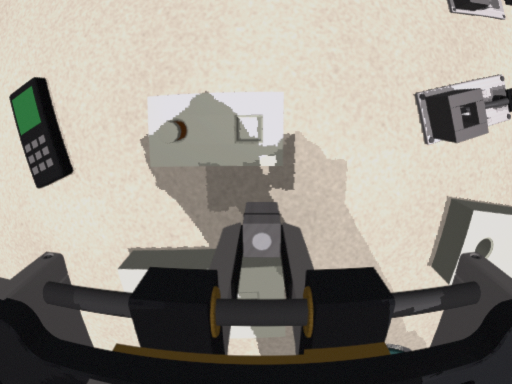

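View pics/w9c.png

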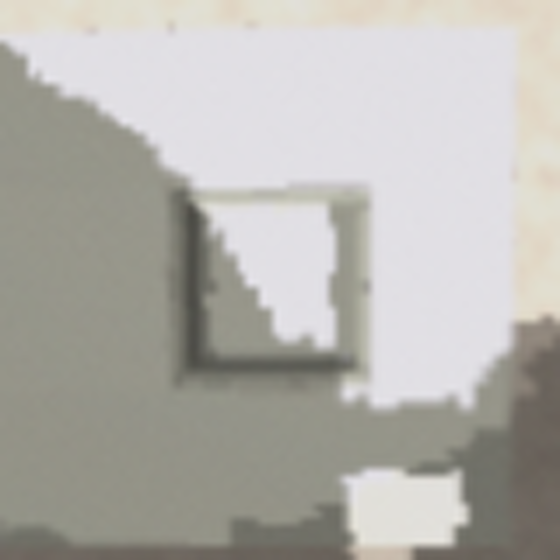

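View pics/w9g.png

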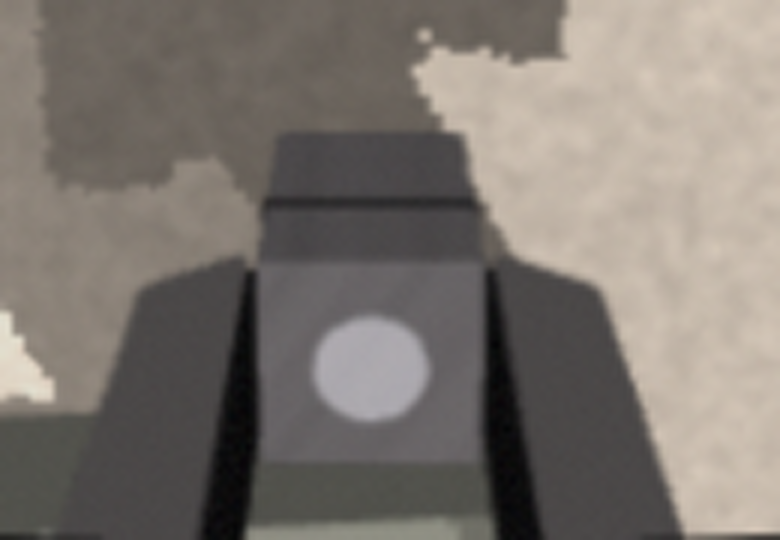

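```bash
python3 - <<'E'
from h import *
st=r.state();im=r.get_image('wrist');t=st['tcp_pos'];Rt=rot(st['ee_rot']);print(t,st['clock'])
P=onz(im,248.5,128.3,.04,st);C=onz(im,261.5,241.2,t[2]-.0075,st);C2=onz(im,261.5,241.2,t[2]-.0055,st)
print('pocket',P,'cell',C,C2,'tool',Rt.T@(C-t)*1000)
for a,b in [((175,187),(370,187)),((175,383),(370,383)),((0,30),(513,30)),((513,30),(513,330))]:
  A=onz(im,210+a[0]/7-.43,88+a[1]/7-.43,.04,st);B=onz(im,210+b[0]/7-.43,88+b[1]/7-.43,.04,st);d=B-A;print(np.degrees(np.arctan2(d[1],d[0])),np.linalg.norm(d))
d=P-C;d[2]=0;print('shift tool mm',Rt.T@d*1000)
e=np.array([.5224,.1211,0])-t;e[2]=0;print('top based',Rt.T@e*1000)
E
```

```text
[0.45934941 0.11841569 0.19724514] 15.3
pocket [0.52298674 0.12263039 0.04      ] cell [0.45911878 0.11860173 0.18974514] [0.46002159 0.11846162 0.19174514] tool [-0.25241607 -0.15021096  7.50010179]
-99.34218188174538 0.029759483887987888
-99.18839932636496 0.030106518460967395
-99.57250635754215 0.07828337335574218
171.46708760858957 0.04638361256716031
shift tool mm [ 6.24819222e+01 -1.38330816e+01 -3.82600807e-02]
top based [ 6.18817238e+01 -1.23787321e+01 -3.75451031e-02]
```

Emit:
arm_command(plan=[{"rx": 0, "ry": 0, "rz": 0.006, "dx": 15, "dy": -3, "dz": 0, "claw": 5}, {"rx": 0, "ry": 0, "rz": 0.006, "dx": 35, "dy": -8, "dz": 10, "claw": 5}, {"rx": 0, "ry": 0, "rz": 0.006, "dx": 52, "dy": -11, "dz": 28, "claw": 5}, {"rx": 0, "ry": 0, "rz": 0.006, "dx": 62, "dy": -13, "dz": 48, "claw": 5}, {"rx": 0, "ry": 0, "rz": 0.006, "dx": 62.3, "dy": -13.3, "dz": 66, "claw": 5}, {"rx": 0, "ry": 0, "rz": 0.006, "dx": 62.3, "dy": -13.3, "dz": 80, "claw": 5}, {"rx": 0, "ry": 0, "rz": 0.006, "dx": 62.3, "dy": -13.3, "dz": 90, "claw": 5}, {"rx": 0, "ry": 0, "rz": 0.006, "dx": 62.3, "dy": -13.3, "dz": 92, "claw": 5}])

```text
clock: 16.35
tcp_pos: [0.5226, 0.1229, 0.1052]
ee_rot: [180.0, 0.0, -9.2]
contact_force: [-0.6, 0.1, 0.1]
opening: 0.0241
```

```bash
python3 - <<'E'
from h import *
for i in range(3): r.get_image('wrist')
st=r.state();im=r.get_image('wrist');print(st['tcp_pos'],st['ee_rot'],st['opening'],st['contact_force'],st['clock'])
crop(im,150,130,220,150,3.5,'w10.png')
im=r.get_image('scene');crop(im,265,140,80,65,9,'s10.png')
E
```

```text
[0.52301753 0.12303973 0.10600005] [-1.79986242e+02 -3.55578900e-02 -9.17047319e+00] 0.023749192721662985 [-0.27409171 -0.04259084 -1.34620017] 16.5
```

View pics/w10.png

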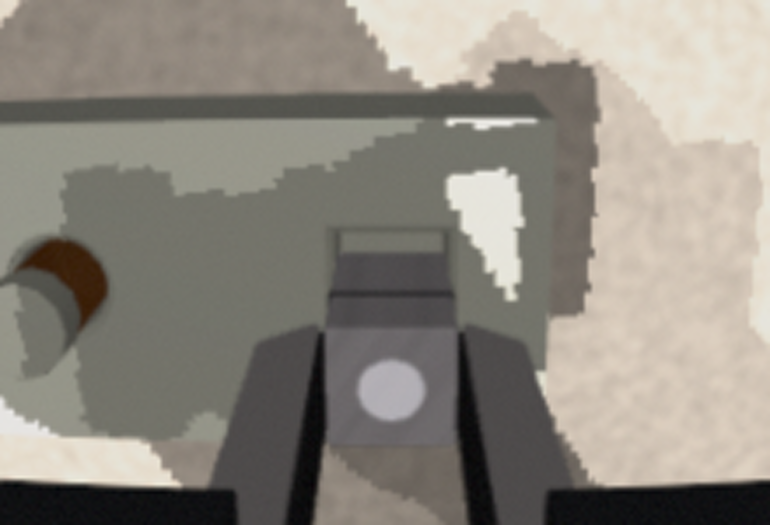

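View pics/s10.png

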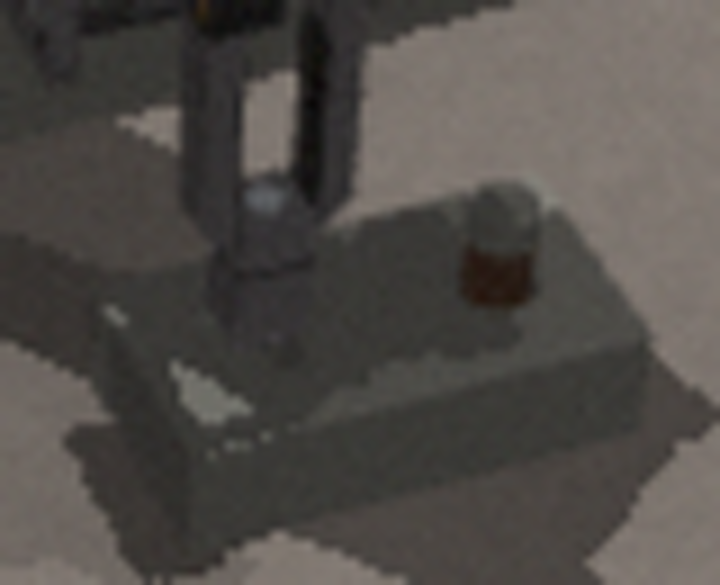

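```bash
python3 - <<'E'
from h import *
st=r.state();im=r.get_image('wrist');t=st['tcp_pos'];print(t,st['clock'])
# per-tool-x measurement
Rt=rot(st['ee_rot'])
def tool(u,v,z): return Rt.T@(onz(im,150+u/3.5-.36,130+v/3.5-.36,z,st)-t)*1000
for uv in [(330,228),(457,228)]: print('mouth far corner',tool(*uv,.04))
for uv in [(334,252),(451,252)]: print('cell far bottom',tool(*uv,t[2]-.0545))
for uv in [(325,328),(458,328),(325,445),(458,445)]: print('cell top',tool(*uv,t[2]-.0075))
E
```

```text
[0.52307036 0.1229979  0.10605072] 16.6
mouth far corner [ 13.76221695 -14.23444671  66.06495336]
mouth far corner [13.75472749 14.88360548 66.05701945]
cell far bottom [ 11.52206282 -12.73879766  54.51213782]
cell far bottom [11.51527458 12.90083166 54.50515154]
cell top [ 11.8026218  -11.85863372   7.51209384]
cell top [11.79733814 11.55859303  7.50571381]
cell top [-11.40847574 -12.40219723   7.49481267]
cell top [-11.41309387  12.09365164   7.48813945]
```

Emit:
arm_command(plan=[{"rx": 0, "ry": 0, "rz": 0, "dx": -0.5, "dy": 0.2, "dz": 3, "claw": 5}, {"rx": 0, "ry": 0, "rz": 0, "dx": -0.5, "dy": 0.2, "dz": 6, "claw": 5}, {"rx": 0, "ry": 0, "rz": 0, "dx": -0.5, "dy": 0.2, "dz": 8, "claw": 5}, {"rx": 0, "ry": 0, "rz": 0, "dx": -0.5, "dy": 0.2, "dz": 10, "claw": 5}, {"rx": 0, "ry": 0, "rz": 0, "dx": -0.5, "dy": 0.2, "dz": 12, "claw": 5}, {"rx": 0, "ry": 0, "rz": 0, "dx": -0.5, "dy": 0.2, "dz": 14, "claw": 5}, {"rx": 0, "ry": 0, "rz": 0, "dx": -0.5, "dy": 0.2, "dz": 16, "claw": 5}, {"rx": 0, "ry": 0, "rz": 0, "dx": -0.5, "dy": 0.2, "dz": 16, "claw": 5}])

```text
clock: 17.65
tcp_pos: [0.5222, 0.1228, 0.0894]
ee_rot: [-180.0, 0.0, -9.2]
contact_force: [0.2, 0.1, -1.3]
opening: 0.0235
```

No contact force, with the underside about 5 mm into the mouth. Continuing.

Emit:
arm_command(plan=[{"rx": 0, "ry": 0, "rz": 0, "dx": 0, "dy": 0, "dz": 2, "claw": 5}, {"rx": 0, "ry": 0, "rz": 0, "dx": 0, "dy": 0, "dz": 4, "claw": 5}, {"rx": 0, "ry": 0, "rz": 0, "dx": 0, "dy": 0, "dz": 6, "claw": 5}, {"rx": 0, "ry": 0, "rz": 0, "dx": 0, "dy": 0, "dz": 8, "claw": 5}, {"rx": 0, "ry": 0, "rz": 0, "dx": 0, "dy": 0, "dz": 10, "claw": 5}, {"rx": 0, "ry": 0, "rz": 0, "dx": 0, "dy": 0, "dz": 12, "claw": 5}, {"rx": 0, "ry": 0, "rz": 0, "dx": 0, "dy": 0, "dz": 14, "claw": 5}, {"rx": 0, "ry": 0, "rz": 0, "dx": 0, "dy": 0, "dz": 14, "claw": 5}])

```text
clock: 18.65
tcp_pos: [0.5222, 0.1228, 0.0754]
ee_rot: [180.0, 0.0, -9.2]
contact_force: [0.0, 0.5, -1.1]
opening: 0.0236
```

Emit:
arm_command(plan=[{"rx": 0, "ry": 0, "rz": 0, "dx": 0, "dy": 0, "dz": 2, "claw": 5}, {"rx": 0, "ry": 0, "rz": 0, "dx": 0, "dy": 0, "dz": 4, "claw": 5}, {"rx": 0, "ry": 0, "rz": 0, "dx": 0, "dy": 0, "dz": 5, "claw": 5}, {"rx": 0, "ry": 0, "rz": 0, "dx": 0, "dy": 0, "dz": 6, "claw": 5}, {"rx": 0, "ry": 0, "rz": 0, "dx": 0, "dy": 0, "dz": 7, "claw": 5}, {"rx": 0, "ry": 0, "rz": 0, "dx": 0, "dy": 0, "dz": 8, "claw": 5}, {"rx": 0, "ry": 0, "rz": 0, "dx": 0, "dy": 0, "dz": 8.5, "claw": 5}, {"rx": 0, "ry": 0, "rz": 0, "dx": 0, "dy": 0, "dz": 8.5, "claw": 5}])

```text
clock: 19.65
tcp_pos: [0.5223, 0.1228, 0.067]
ee_rot: [-180.0, 0.0, -9.2]
contact_force: [0.1, -0.2, -0.1]
opening: 0.0241
```

Emit:
arm_command(plan=[{"rx": 0, "ry": 0, "rz": 0, "dx": 0, "dy": 0, "dz": 0.3, "claw": 5}, {"rx": 0, "ry": 0, "rz": 0, "dx": 0, "dy": 0, "dz": 0.6, "claw": 5}, {"rx": 0, "ry": 0, "rz": 0, "dx": 0, "dy": 0, "dz": 0.9, "claw": 5}, {"rx": 0, "ry": 0, "rz": 0, "dx": 0, "dy": 0, "dz": 1.2, "claw": 5}, {"rx": 0, "ry": 0, "rz": 0, "dx": 0, "dy": 0, "dz": 1.4, "claw": 5}, {"rx": 0, "ry": 0, "rz": 0, "dx": 0, "dy": 0, "dz": 1.6, "claw": 5}, {"rx": 0, "ry": 0, "rz": 0, "dx": 0, "dy": 0, "dz": 1.6, "claw": 5}, {"rx": 0, "ry": 0, "rz": 0, "dx": 0, "dy": 0, "dz": 1.6, "claw": 5}])

```text
clock: 20.65
tcp_pos: [0.5226, 0.1229, 0.0663]
ee_rot: [-180.0, -0.0, -9.2]
contact_force: [-5.0, -1.4, 16.1]
opening: 0.0234
```

Firm contact with the floor (16 N). I'll ease off, release, and retreat.

Emit:
arm_command(plan=[{"rx": 0, "ry": 0, "rz": 0, "dx": 0, "dy": 0, "dz": -0.8, "claw": 5}, {"rx": 0, "ry": 0, "rz": 0, "dx": 0, "dy": 0, "dz": -1, "claw": 5}, {"rx": 0, "ry": 0, "rz": 0, "dx": 0, "dy": 0, "dz": -1, "claw": 24}, {"rx": 0, "ry": 0, "rz": 0, "dx": 0, "dy": 0, "dz": -1, "claw": 35}, {"rx": 0, "ry": 0, "rz": 0, "dx": 0, "dy": 0, "dz": -1, "claw": 50}, {"rx": 0, "ry": 0, "rz": 0, "dx": 0, "dy": 0, "dz": -1, "claw": 50}, {"rx": 0, "ry": 0, "rz": 0, "dx": 0, "dy": 0, "dz": -1, "claw": 50}, {"rx": 0, "ry": 0, "rz": 0, "dx": 0, "dy": 0, "dz": -1, "claw": 50}])

```text
clock: 21.65
tcp_pos: [0.5223, 0.1228, 0.0664]
ee_rot: [-180.0, 0.0, -9.2]
contact_force: [0.4, -0.7, 0.3]
opening: 0.0503
```

```bash
python3 - <<'E'
from h import *
st=r.state();im=r.get_image('wrist');print(st['tcp_pos'],st['opening'],st['contact_force'],st['clock'])
crop(im,150,130,220,150,3.5,'w11.png')
E
```

```text
[0.52225674 0.12280397 0.06641614] 0.050345768143025035 [ 0.36707509 -0.7131094   0.32529788] 21.65
```

View pics/w11.png

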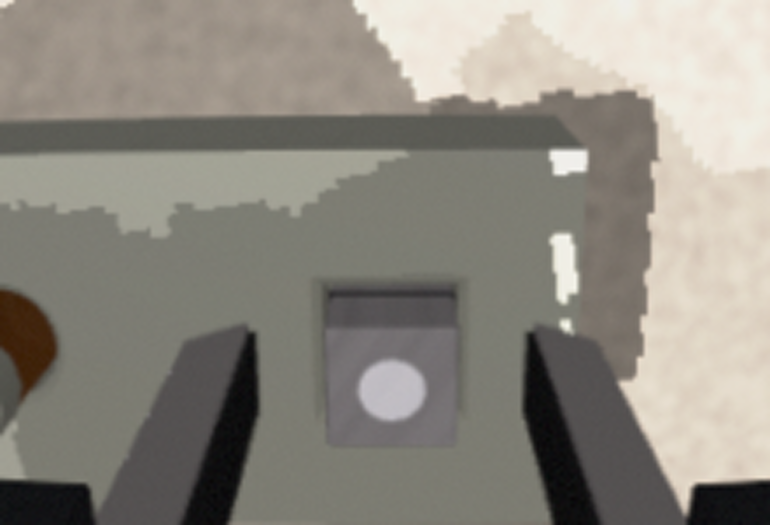

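The cell stands centred in the pocket, fingers clear. I'll retreat straight up, back off and check.

Emit:
arm_command(plan=[{"rx": 0, "ry": 0, "rz": 0, "dx": 0, "dy": 0, "dz": -8, "claw": 50}, {"rx": 0, "ry": 0, "rz": 0, "dx": 0, "dy": 0, "dz": -25, "claw": 50}, {"rx": 0, "ry": 0, "rz": 0, "dx": 0, "dy": 0, "dz": -50, "claw": 50}, {"rx": 0, "ry": 0, "rz": 0, "dx": -10, "dy": 0, "dz": -80, "claw": 50}, {"rx": 0, "ry": 0, "rz": 0, "dx": -25, "dy": 0, "dz": -105, "claw": 50}, {"rx": 0, "ry": 0, "rz": 0, "dx": -45, "dy": 0, "dz": -120, "claw": 50}, {"rx": 0, "ry": 0, "rz": 0, "dx": -60, "dy": 0, "dz": -130, "claw": 50}, {"rx": 0, "ry": 0, "rz": 0, "dx": -60, "dy": 0, "dz": -130, "claw": 50}])

```text
clock: 22.7
tcp_pos: [0.4631, 0.1327, 0.1981]
ee_rot: [-180.0, -0.1, -9.1]
contact_force: [-0.3, 0.2, -0.3]
opening: 0.0502
```

```bash
python3 - <<'E'
from h import *
for i in range(2): r.get_image('wrist')
st=r.state();im=r.get_image('wrist');print(st['tcp_pos'],st['opening'],st['contact_force'],st['clock'])
x,y=map(int,proj(im,(.5225,.1225,.057),st));crop(im,x-90,y-60,150,110,5,'w12.png');print(x-90,y-60)
s=r.get_image('scene');crop(s,265,140,80,65,9,'s12.png')
E
```

```text
[0.463541   0.13224149 0.19685898] 0.05012849931260925 [-1.53845477  0.16591     0.86993267] 22.8
171 71
```

View pics/w12.png

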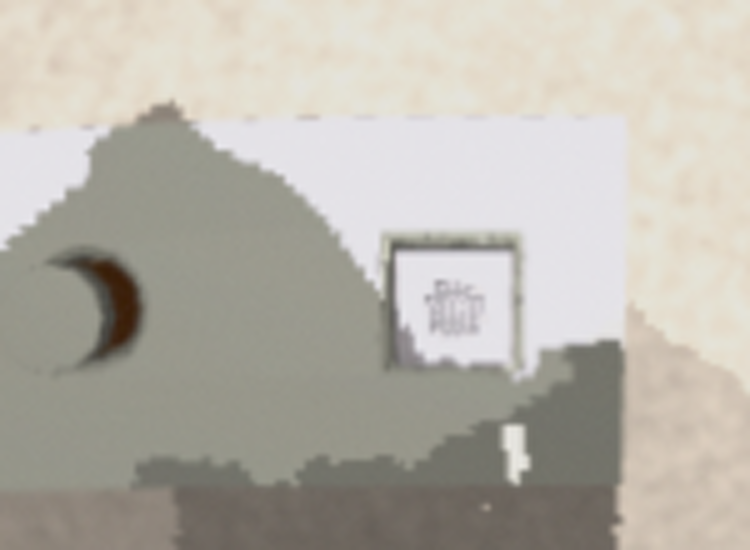

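View pics/s12.png

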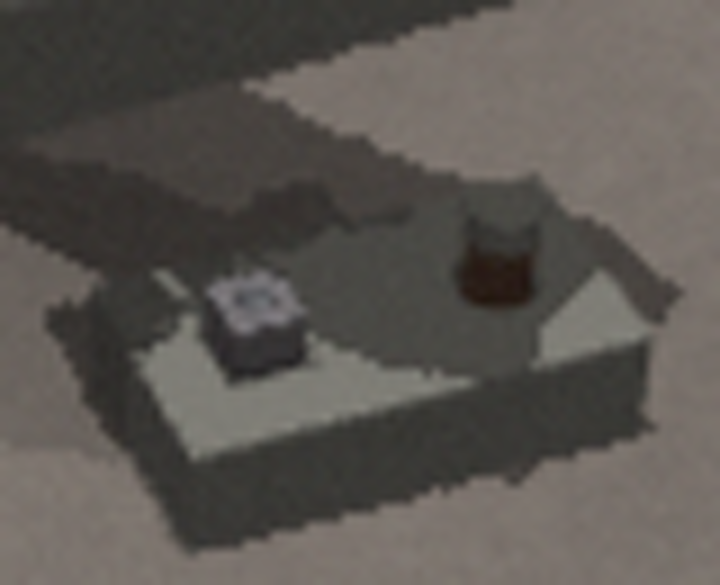

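```bash
python3 - <<'E'
from h import *
r.get_image('wrist')
st=r.state();w=r.get_image('wrist');s=r.get_image('scene')
crop(w,171,71,150,110,5,'w13.png')
print(st['clock'],st['tcp_pos'],'scene meas',265+255/9-.44,140+297/9-.44)
for z in (.05,.057,.06,.065):
  p=onz(w,171+455/5-.4,71+307/5-.4,z,st);print(z,p,proj(s,p))
E
```

```text
22.95 [0.46332642 0.13223365 0.19612924] scene meas 292.8933333333333 172.56
0.05 [0.52140679 0.12282872 0.05      ] (np.float64(292.77131025470834), np.float64(173.9100073329493))
0.057 [0.52183172 0.12276398 0.057     ] (np.float64(292.9500944480154), np.float64(172.0969461124243))
0.06 [0.52201384 0.12273624 0.06      ] (np.float64(293.02716213699114), np.float64(171.3153980591396))
0.065 [0.52231737 0.12269    0.065     ] (np.float64(293.1562080125208), np.float64(170.0067361004754))
```

The dot triangulates to z ≈ 55–57 mm (57 = home) at (0.522, 0.123), and the robot is clear. Handing in.

```bash
python3 - <<'E'
from station import r
print(r.hand_in()); print(r.state()['clock'])
E
```

```text
the job is handed in; nothing more can be done
None
the job is handed in; nothing more can be done
```

The cell is standing in the rack's square pocket and the job is handed in; the hand-in gave no verdict. The clock read about 23 s at my last reading.

- **Pressing the pad:** I pressed the largest holder's thumb pad down to its buffer and held it for over a second, with the reading climbing from about 8 N to 11.7 N. That was the highest force I read on the pad, well under the 20 N limit. The cell rose about 15 mm.
- **Moving the cell:** I gripped the cell by its raised top with 15 N, lifted it clear and lowered it into the pocket of the 150 mm rack. It met the floor with one 16 N wrist reading, above the 12 N called safe for pushing down but well under the 40 N damage limit. I eased off, opened the gripper and moved away.
- **Last checks:**
  - Wrist and scene views put the cell's top at about 55–57 mm, where fully home is 57 mm.
  - The cell is about 1 mm or less from the measured pocket centre, looks upright, and nothing is touching it.
  - The vial looks unmoved in the last pictures. I did not re-measure the meter, jar or dish after placing, but the arm stayed clear of them.
- **One disagreement:** the gripper's height when the cell met the floor suggested its top was 1–2 mm higher than the camera did. That is within the uncertainty of my lift estimate.

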